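Spice jar into its hole of the graded jar block

TASK

Put the spice jar with the black cap away in the wooden jar block: lower or drop it, cap up, into the smallest of the block's round holes that it will go down into, so that it stands upright on the bottom of that hole, and let go. Do not shove or knock over the salt shaker and the food tin that stand near it.

Things in the scene. Friction and masses are not known exactly. Their poses are not given: they have to be found in the camera images.
- spice_jar_center (a point): centre (half-way up) of the loose spice jar: a plain upright cylinder with a black cap, 41 mm across, 105 mm tall, 0.08 to 0.15 kg, standing on the worktop (centre 52.5 mm above its underside). Its z axis points up through the cap; its yaw does not matter.
- jar_block: fixed brown wooden block, 126 (x) x 320 (y) x 50 mm (z); origin at the centre of its underside, z up. A row of four upright round blind holes at x = 0, 42 mm deep (bottoms 8 mm above the origin), 4 mm chamfers: 32 mm across at y = -132 mm, 54 mm at y = -77, 76 mm at y = 0, 98 mm at y = +99. The largest holds a fixed glass jar, its top 142 mm up; the others are empty.
- salt_center (a point): centre (half-way up) of a bystander: loose salt shaker, grey and clear, domed top, 44 mm across, 90 mm tall, upright near the spice jar.
- tin_center (a point): centre (half-way up) of a bystander: loose food tin, 57 mm across, 72 mm tall, upright near the spice jar.
Mind the look-alikes: they are no part of the job. What is shaped like the part that bears spice_jar_center but yellow is not meant.

How it is judged:
By the outcome, as a careful person would: the job done as asked, in the order asked, and still so for the second after the job is handed in, with the robot touching nothing.
It also fails if it takes over 32 s, if anything falls off the work surface, if the arm or the gripper's body presses on something with over 40 N, if the wrist force passes 120 N, or if a joint passes its speed limit or range.

ROBOT

A 6-joint arm with a two-finger parallel gripper is mounted at the origin on a cart in front of the work surface, level with it; the furniture and walls round the work are solid. World frame = base frame: x ahead of the robot, y to its left, z up, the work surface at z = 0. Lengths are in mm, angles in rad, forces in N, time in s.
With the tool pointing down it reaches from about 300 to 775 mm from the base axis. Payload 14.6 kg.
Tool frame: the origin (TCP) lies between the finger pads; the fingertips stand 11 mm ahead of it and the grasp point (between the pads) lies 8 mm behind it; z points along the fingers, y is the direction in which the jaws open and shut (so a half turn about z gives the same grasp; the last joint's range is limited). The gripper opens to 94 mm and grips with 3 to 60 N. Pads are 16 mm wide; open, the fingers measure 119 mm over their backs; the gripper's body (75 mm by 177 mm) begins 78 mm behind the grasp point.
Start: joints at [-1.228, 0.3, 1.521, -0, 1.321, -0.067], TCP at [219.126, -504.453, 216.446] pointing down, gripper open.
Joint ranges: [-3.03, 3.03], [-0.79, 2.21], [0.23, 2.52], [-1.04, 4.18], [0, 3.07], [-2.55, 2.55]. Speed limits (rad/s): [2.22, 2.22, 2.57, 3.14, 3.14, 3.14].

INTERFACE

Orientations are given as [roll, pitch, yaw] about the fixed x, y, z axes, in that order (R = Rz(yaw) Ry(pitch) Rx(roll)).
In Python, from cell import * gives the robot as it stands.
- The arm moves only by the tool arm_command, never from a script. Its argument "deltas" is a list of rows, each an object with "xyz": the shift along the world's x, y, z in m, a list of three; "turn": the turn, a rotation vector about the world's x, y, z in rad, a list of three. A call has 1 to 12 rows; each row shifts and turns the commanded pose from where the row before left it; what a row does not reach is not made up. A row lasts 1/8 s, in which the tool goes at most 62.5 mm and 10.7 degrees, less where a joint would pass 70% of its speed; a pose out of reach is approached as far as the arm can. A call with a gripper value outside its range is refused whole. "gripper" is the closure, from 0 (fully open) to 1 (shut), set as the call begins (left out, the last holds). The fingers move at their own pace and stop on an object; "force" is the grip in N (left out, the last holds). Time passes only in rows, so rows that do not move let the fingers close. It gives the time, the measured TCP pose, the force and the opening at its end, in the units of the state.
- read_state(): the state, without advancing time (a new reading comes with each control period).
- camera(name): name is "scene" or "top" or "wrist"; returns a dict with "color" (400x640x3 uint8, red, green, blue), "fx", "fy", "cx", "cy" (pixels), "rvec" (rotation vector, rad) and "tvec" (3), from world to camera coordinates, as OpenCV has them; the wrist camera has in their place "mount" (4x4, takes a point from camera to tool coordinates, whose origin is the TCP and whose axes are the flange's). Camera axes: x right, y down, z forward; pixel columns grow to the right and rows downward; lengths in mm; the calibration is good to about 2 mm. The wrist camera is an equidistant fisheye: a pixel r from the principal point sees the ray r / f radians off the axis. A picture is of the moment at which its call begins: read the wrist's pose just before it. There is no depth.
- sign_off(): hands the job in, once; it reports no verdict.
The state is a dict: "clock": time; "joints": joint angles; "qd": joint speeds; "effort": joint torques, N m; "eef_pos": TCP position; "eef_rot": TCP orientation; "wrist_force": force on the tool from outside, world axes, zero at the start; "moment": the same for the moment, N m; "finger_gap": finger opening in mm.
Only numpy, scipy, OpenCV 4.12 (cv2) and the standard library are available. Lean on these libraries where they do the work, as an engineer would, in place of code of your own. Each camera call takes 0.05 s, during which the arm holds its last target.

## Working session

There is one attempt and no reset: what is moved stays moved. The work goes in short steps, Python scripts to look and compute and a tool call to move; the robot and the scene stay as the last step left them, time stands still between calls to the robot, and variables do not carry over. Pictures are saved under pics/ and viewed, and the job is handed in when it is done.

Besides the shell and the picture viewer there is one more tool, called after ">>>" by a JSON object that holds its "api" and its "payload". arm_command: Moves the arm, as the interface text tells. Its arguments: {"type":"object","properties":{"deltas":{"type":"array","items":{"type":"object","properties":{"xyz":{"type":"array","items":{"type":"number"}},"turn":{"type":"array","items":{"type":"number"}}}}},"gripper":{"type":"number"},"force":{"type":"number"}},"required":["deltas"]}

```bash
ls; mkdir -p pics; python3 - <<'E'
from cell import *
import cv2
s=read_state();print(s)
for n in ["scene","top","wrist"]:
    c=camera(n);cv2.imwrite(f"pics/{n}0.png",c["color"][:,:,::-1])
    print(n,{k:v for k,v in c.items() if k!="color"})
E
```

```text
pics
{'clock': 0.0, 'joints': array([-1.22759973e+00,  3.00472333e-01,  1.52158713e+00, -2.87637407e-05,
        1.32070912e+00, -6.65577363e-02]), 'qd': array([ 1.40685410e-03, -7.39679553e-05, -5.32295591e-04, -8.98231355e-04,
       -4.14565961e-04, -4.74884620e-04]), 'effort': array([ 1.40397956e-04, -5.31810915e+01, -3.52736056e+01,  7.07768463e-02,
        2.42942985e-02, -9.88931151e-05]), 'eef_pos': array([ 219.03692654, -504.22369979,  215.88309263]), 'eef_rot': array([-3.14041748e+00, -5.04103915e-05,  4.09761441e-01]), 'wrist_force': array([-0.83202438,  0.50874416, -0.27244283]), 'moment': array([-0.03252456,  0.01173   , -0.02593947]), 'finger_gap': 93.79026628430746}
scene {'fx': 473.11517486471104, 'fy': 473.11517486471104, 'cx': 315.53961042531114, 'cy': 196.97645102675122, 'rvec': array([ 1.85013416, -0.88548623,  0.53944908]), 'tvec': array([-288.5970598 ,  203.81710181,  854.4386951 ])}
top {'fx': 508.5710252210457, 'fy': 508.5710252210457, 'cx': 310.2544721569729, 'cy': 207.3241046541588, 'rvec': array([ 2.21301715, -2.18284232,  0.03380778]), 'tvec': array([ -44.06672073,  416.35886768, 1461.70791195])}
wrist {'fx': 309.70691628693146, 'fy': 309.70691628693146, 'cx': 322.5187524947924, 'cy': 200.58579962495213, 'mount': array([[-1.53605745e-04, -9.73982452e-01, -2.26623387e-01,
         6.54719203e+01],
       [ 9.99999872e-01, -2.58899432e-04,  4.34896768e-04,
        -8.84998359e-01],
       [-4.82254487e-04, -2.26623291e-01,  9.73982367e-01,
        -1.68078328e+02],
       [ 0.00000000e+00,  0.00000000e+00,  0.00000000e+00,
         1.00000000e+00]])}
```

View pics/scene0.png

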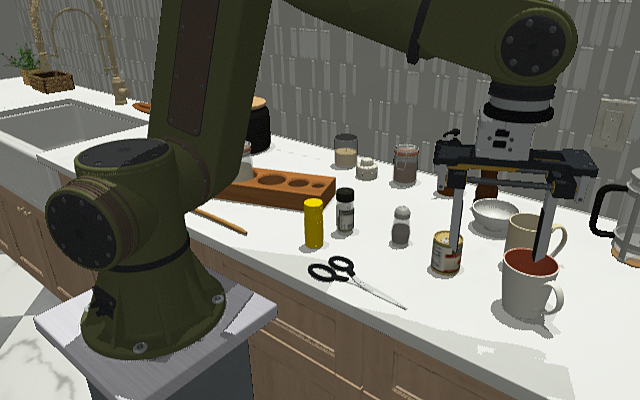

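View pics/top0.png

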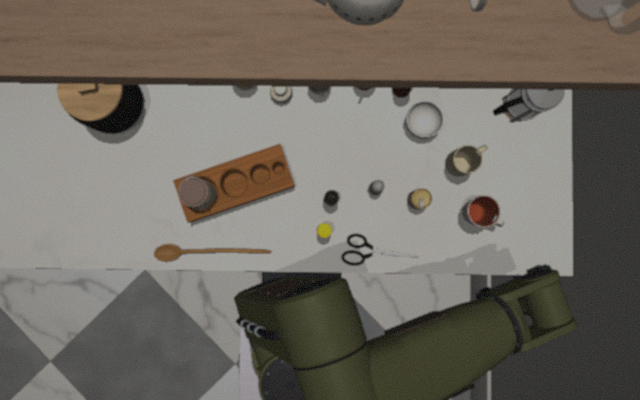

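View pics/wrist0.png

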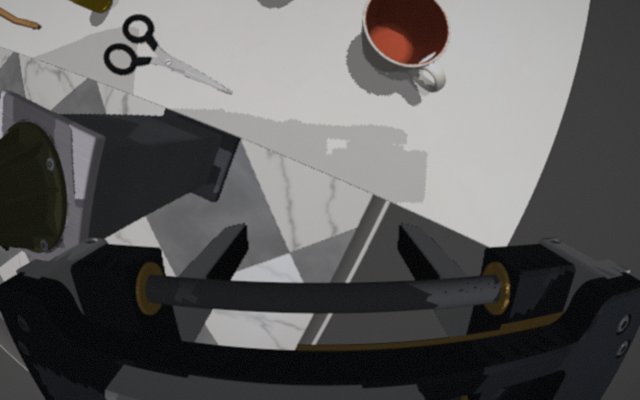

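The scene view shows a black-capped jar at (345,212), a yellow look-alike at (314,223), the salt shaker at (401,225) and the tin at (446,253). In the top view they are at (331,198), (324,231), (376,187) and (420,199). The block is at about (235,183) in the top view. The jar meant is the one with the black cap; the yellow one is the named look-alike. I'll confirm that in a crop and measure.

```bash
cat > h.py <<'E'
import numpy as np, cv2
def ray(c,u,v):
    R,_=cv2.Rodrigues(c["rvec"]);o=-R.T@c["tvec"]
    d=R.T@np.array([(u-c["cx"])/c["fx"],(v-c["cy"])/c["fy"],1]);return o,d
def onz(c,u,v,z):
    o,d=ray(c,u,v);return o+d*(z-o[2])/d[2]
def proj(c,p):
    K=np.array([[c["fx"],0,c["cx"]],[0,c["fy"],c["cy"]],[0,0,1]])
    return cv2.projectPoints(np.array(p,float).reshape(-1,3),c["rvec"],c["tvec"],K,None)[0][:,0]
def twov(c1,p1,c2,p2):
    o1,d1=ray(c1,*p1);o2,d2=ray(c2,*p2)
    t=np.linalg.lstsq(np.array([d1,-d2]).T,o2-o1,rcond=None)[0]
    a=o1+t[0]*d1;b=o2+t[1]*d2;return (a+b)/2,np.linalg.norm(a-b)
E
python3 - <<'E'
from cell import *
from h import *
t=camera("top");s=camera("scene")
a=t["color"][140:250,165:445];a=cv2.resize(a,None,fx=2.85,fy=2.85,interpolation=cv2.INTER_CUBIC)
b=s["color"][170:290,215:475];b=cv2.resize(b,None,fx=2.9,fy=2.3,interpolation=cv2.INTER_CUBIC)
w=max(a.shape[1],b.shape[1])
o=np.zeros((a.shape[0]+b.shape[0],w,3),np.uint8);o[:a.shape[0],:a.shape[1]]=a;o[a.shape[0]:,:b.shape[1]]=b
cv2.imwrite("pics/crop1.png",o[:600,:800,::-1])
I=t["color"].astype(int);hsv=cv2.cvtColor(t["color"],cv2.COLOR_RGB2HSV)
blk=np.zeros(I.shape[:2],np.uint8);blk[180:215,315:345]=(I.max(2)<60)[180:215,315:345]
n,l,st,ce=cv2.connectedComponentsWithStats(blk)
for i in range(1,n):
    if st[i,4]>20: print("cap",st[i],ce[i],onz(t,*ce[i],105))
br=((hsv[...,0]<14)&(hsv[...,1]>110)).astype(np.uint8);m=np.zeros_like(br);m[135:230,165:305]=br[135:230,165:305]
cs,_=cv2.findContours(cv2.morphologyEx(m,cv2.MORPH_CLOSE,np.ones((5,5))),cv2.RETR_EXTERNAL,cv2.CHAIN_APPROX_NONE)
c=max(cs,key=cv2.contourArea);print(cv2.minAreaRect(c))
P=np.array([onz(t,*p[0],50)[:2] for p in c],np.float32);print("block50",cv2.minAreaRect(P))
E
```

```text
cap [324 191  14  15 153] [330.96078431 197.82352941] [439.59418381 -94.68655594 105.        ]
((233.69744873046875, 183.07717895507812), (44.41991424560547, 112.17022705078125), 71.1139144897461)
block50 ((480.8580322265625, 177.57456970214844), (125.6223373413086, 315.2976379394531), 19.72044563293457)
```

View pics/crop1.png

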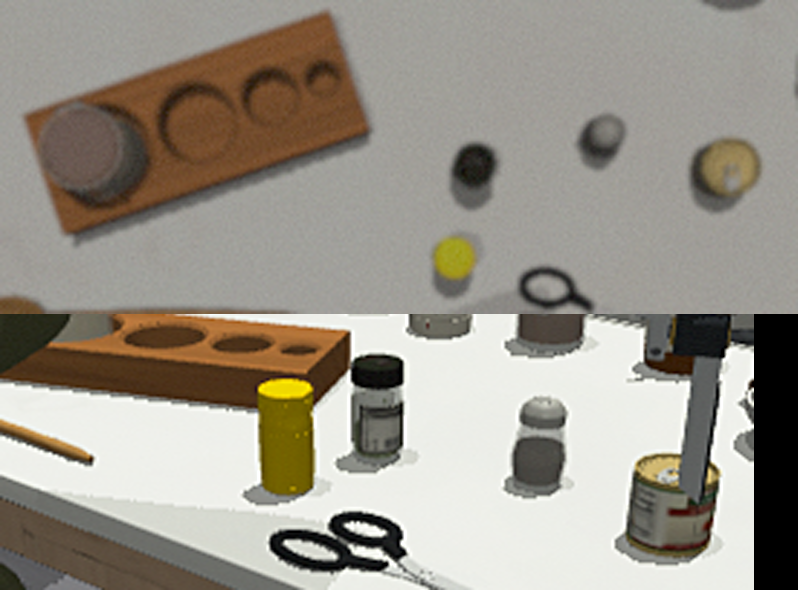

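```bash
python3 - <<'E'
from cell import *
from h import *
t=camera("top");s=camera("scene")
def comp(mask,box,name,mn=20):
    x0,y0,x1,y1=box;m=np.zeros(mask.shape,np.uint8);m[y0:y1,x0:x1]=mask[y0:y1,x0:x1]
    n,l,st,ce=cv2.connectedComponentsWithStats(m)
    r=[(st[i],ce[i].round(2)) for i in range(1,n) if st[i,4]>mn];print(name,r);return r
T=t["color"].astype(int);S=s["color"].astype(int)
for th in(35,45,60,75):
  for box,n in(((315,180,345,215),'cap top'),):
    for st,ce in comp(T.max(2)<th,box,n+str(th)): print(onz(t,*ce,105))
r=comp(S.max(2)<60,(330,180,360,203),'cap scene')
# cap sides: column centre -> ray at mid height of cap
for st,ce in r:
  print("twoview cap",onz(s,*ce,95), twov(t,(331,197.5),s,(st[0]+st[2]/2-.5,st[1]+4)))
# predicted outline of jar in the scene
for p in([439.6,-94.7],):
  for z in (0,105): print(z,proj(s,[[*p,z]]),proj(t,[[*p,z]]))
H=cv2.cvtColor(t["color"],cv2.COLOR_RGB2HSV)
r=comp((H[...,1]>150)&(H[...,0]>22)&(H[...,0]<36),(310,215,340,245),'yellow')
print(onz(t,*r[0][1],105))
print("salt",onz(t,376.5,187,88),"tin",onz(t,421,198.5,72))
th=np.radians(19.72);c=np.array([480.86,177.57]);ex=np.array([np.cos(th),np.sin(th)]);ey=np.array([-ex[1],ex[0]])
o=cv2.resize(t["color"][140:230,165:305],None,fx=5.5,fy=5.5,interpolation=cv2.INTER_CUBIC)
q=cv2.resize(s["color"][155:255,215:365],None,fx=5,fy=5,interpolation=cv2.INTER_CUBIC)
def dr(img,cam,pts,off,f,col=(0,255,0)):
    p=(proj(cam,pts)-off+.5)*f-.5;cv2.polylines(img,[p.round().astype(int)],True,col,1)
a=np.linspace(0,2*np.pi,60)
for img,cam,off,f in((o,t,(165,140),5.5),(q,s,(215,155),5)):
  for y,d in((-132,32),(-77,54),(0,76)):
    h=c+y*ey;dr(img,cam,[[*(h+ (d/2+0)*np.array([np.cos(k),np.sin(k)])),50] for k in a],off,f)
    dr(img,cam,[[*(h+ (d/2+4)*np.array([np.cos(k),np.sin(k)])),50] for k in a],off,f,(255,255,0))
  dr(img,cam,[[*(c+63*i*ex+160*j*ey),50] for i,j in((1,1),(1,-1),(-1,-1),(-1,1))],off,f)
  for z in(0,105):dr(img,cam,[[439.6+20.5*np.cos(k),-94.7+20.5*np.sin(k),z] for k in a],off,f,(255,0,0))
cv2.imwrite("pics/ov_t.png",o[:,:,::-1]);cv2.imwrite("pics/ov_s.png",q[:,:,::-1])
print("hole54",c-77*ey)
E
```

```text
cap top35 [(array([325, 192,  12,  12,  50], dtype=int32), array([331.36, 198.28]))]
[438.3746385  -95.77905924 105.        ]
cap top45 [(array([325, 192,  13,  13, 120], dtype=int32), array([330.78, 197.82]))]
[439.59717017 -94.19855236 105.        ]
cap top60 [(array([324, 191,  14,  15, 154], dtype=int32), array([330.95, 197.84]))]
[439.54926447 -94.65799995 105.        ]
cap top75 [(array([324, 191,  15,  16, 172], dtype=int32), array([330.85, 198.  ]))]
[439.11308296 -94.39345299 105.        ]
cap scene [(array([336, 188,  18,  15, 233], dtype=int32), array([344.72, 194.85]))]
twoview cap [438.64931598 -99.45626635  95.        ] (array([441.33438349, -95.67659075,  99.94293539]), np.float64(1.8483637730569216))
0 [[342.98617796 231.121054  ]] [[329.77309592 199.89627186]]
105 [[343.2937808  190.11680061]] [[330.96579165 197.82144522]]
yellow [(array([318, 224,  13,  14, 147], dtype=int32), array([323.92, 230.11]))]
[352.25802137 -76.80134292 105.        ]
salt [ 471.87949766 -219.30860899   88.        ] tin [ 442.9748742  -344.26067411   72.        ]
hole54 [506.84163823 105.08583294]
```

View pics/ov_t.png

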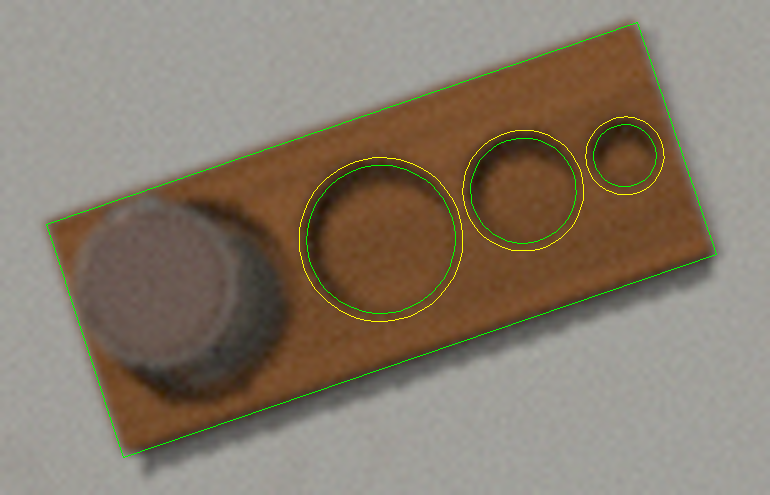

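View pics/ov_s.png

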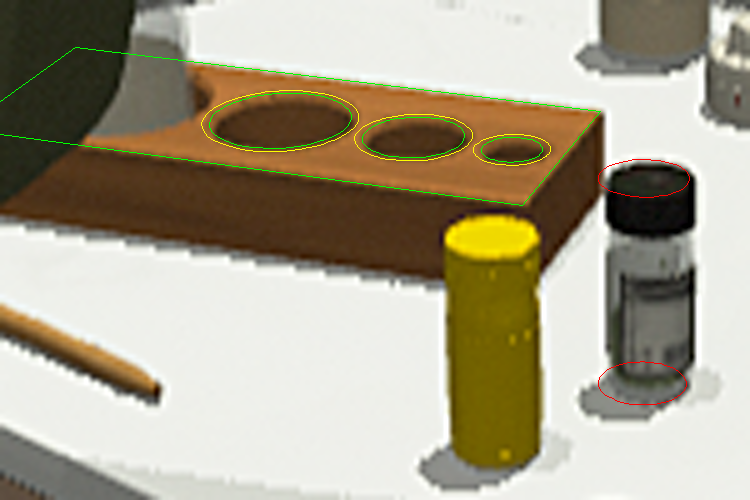

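Crop confirmed: the black-capped jar is the target, at about (440,-96). The 54 mm hole is at about (507,105), and the block outline and holes overlay well. The yellow jar is at (352,-77), the salt at (472,-219) and the tin at (443,-344). Moving above the jar, then looking with the wrist camera.

>>> {"api": "arm_command", "payload": {"deltas": [{"xyz":[0.022,0.041,0]},{"xyz":[0.022,0.041,0]},{"xyz":[0.022,0.041,0]},{"xyz":[0.022,0.041,0]},{"xyz":[0.022,0.041,0]},{"xyz":[0.022,0.041,0]},{"xyz":[0.022,0.041,0]},{"xyz":[0.022,0.041,0]},{"xyz":[0.022,0.041,0]},{"xyz":[0.022,0.039,0]},{"xyz":[0.001,0,0]},{"xyz":[0,0,0]}], "gripper": 0, "force": 20}}

```text
validation failed for argument at $.de...
```

```bash
cat >> h.py <<'E'
from scipy.spatial.transform import Rotation as Ro
def wproj(w,s,p):
    M=w["mount"];R=Ro.from_euler('xyz',s["eef_rot"]).as_matrix()
    q=(np.array(p,float).reshape(-1,3)-s["eef_pos"])@R
    c=(q-M[:3,3])@M[:3,:3]
    th=np.arctan2(np.hypot(c[:,0],c[:,1]),c[:,2]);r=w["fx"]*th;ph=np.arctan2(c[:,1],c[:,0])
    return np.c_[w["cx"]+r*np.cos(ph),w["cy"]+r*np.sin(ph)]
def wonz(w,s,u,v,z):
    M=w["mount"];R=Ro.from_euler('xyz',s["eef_rot"]).as_matrix()
    x,y=u-w["cx"],v-w["cy"];r=np.hypot(x,y);th=r/w["fx"]
    d=np.array([np.sin(th)*x/r,np.sin(th)*y/r,np.cos(th)])
    d=R@M[:3,:3]@d;o=R@M[:3,3]+s["eef_pos"];return o+d*(z-o[2])/d[2]
E
python3 - <<'E'
from cell import *
from h import *
s=read_state();w=camera("wrist");print(s["clock"],s["eef_pos"],s["eef_rot"],s["joints"])
im=w["color"][:,:,::-1].copy();a=np.linspace(0,2*np.pi,60)
cv2.imwrite("pics/w1raw.png",im)
for z in(0,105):
    p=wproj(w,s,[[440+20.5*np.cos(k),-96+20.5*np.sin(k),z] for k in a]);cv2.polylines(im,[p.round().astype(int)],True,(0,0,255),1)
p=wproj(w,s,[[506.8+27*np.cos(k),105.1+27*np.sin(k),50] for k in a]);cv2.polylines(im,[p.round().astype(int)],True,(0,255,0),1)
cv2.imwrite("pics/w1.png",im)
E
```

```text
0.35 [ 219.10814735 -504.39640792  216.30358568] [-3.14126975e+00  2.94570048e-05  4.09873264e-01] [-1.22757252e+00  3.00062653e-01  1.52112457e+00 -5.25311880e-05
  1.32072566e+00 -6.66364420e-02]
```

View pics/w1.png

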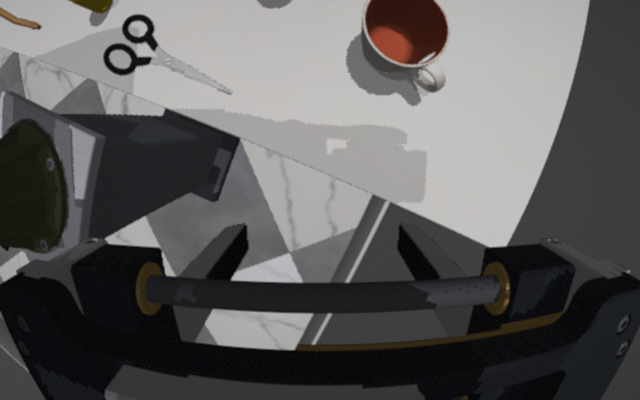

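The picture is unchanged because the call was refused, probably for lack of "turn". Retrying with it.

>>> {"api": "arm_command", "payload": {"deltas": [{"xyz":[0.022,0.041,0],"turn":[0,0,0]},{"xyz":[0.022,0.041,0],"turn":[0,0,0]},{"xyz":[0.022,0.041,0],"turn":[0,0,0]},{"xyz":[0.022,0.041,0],"turn":[0,0,0]},{"xyz":[0.022,0.041,0],"turn":[0,0,0]},{"xyz":[0.022,0.041,0],"turn":[0,0,0]},{"xyz":[0.022,0.041,0],"turn":[0,0,0]},{"xyz":[0.022,0.041,0],"turn":[0,0,0]},{"xyz":[0.022,0.041,0],"turn":[0,0,0]},{"xyz":[0.022,0.039,0],"turn":[0,0,0]},{"xyz":[0.001,0,0],"turn":[0,0,0]},{"xyz":[0,0,0],"turn":[0,0,0]}], "gripper": 0, "force": 20}}

```text
clock: 1.9
eef_pos: [439.9, -96.8, 216.4]
eef_rot: [-3.142, 0.0, 0.41]
wrist_force: [0.2, -0.3, -0.1]
finger_gap: 93.8
```

```bash
python3 - <<'E'
from cell import *
from h import *
s=read_state();w=camera("wrist");print(s["clock"],s["eef_pos"],s["eef_rot"],s["joints"])
im=w["color"][:,:,::-1].copy();a=np.linspace(0,2*np.pi,60)
cv2.imwrite("pics/w2raw.png",im)
for z in(0,105):
    p=wproj(w,s,[[440+20.5*np.cos(k),-96+20.5*np.sin(k),z] for k in a]);cv2.polylines(im,[p.round().astype(int)],True,(0,0,255),1)
p=wproj(w,s,[[506.8+27*np.cos(k),105.1+27*np.sin(k),50] for k in a]);cv2.polylines(im,[p.round().astype(int)],True,(0,255,0),1)
cv2.imwrite("pics/w2.png",im)
E
```

```text
1.9 [439.93073685 -96.79135826 216.3755452 ] [-3.14155941e+00  2.66624628e-04  4.10112442e-01] [-2.97820215e-01  7.62376773e-02  1.78696081e+00 -1.54673506e-04
  1.27861835e+00  8.62908242e-01]
```

View pics/w2.png

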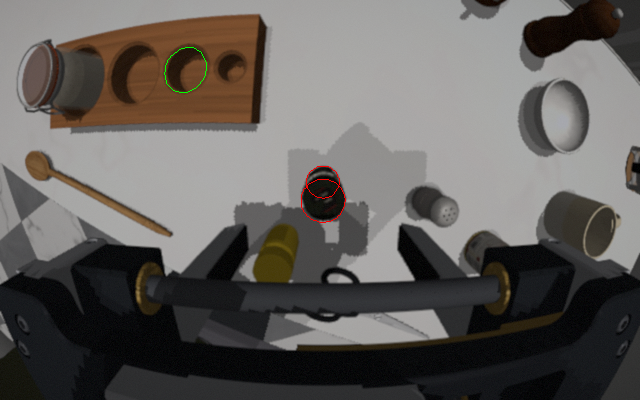

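The wrist view agrees: the red circles sit on the jar at (323,200), and the green circle sits on the 54 mm hole at (186,70). Both fingers clear the yellow jar at (275,252) and the salt at (435,207). Descending.

>>> {"api": "arm_command", "payload": {"deltas": [{"xyz":[0,0,-0.025],"turn":[0,0,0]},{"xyz":[0,0,-0.03],"turn":[0,0,0]},{"xyz":[0,0,-0.03],"turn":[0,0,0]},{"xyz":[0,0,-0.03],"turn":[0,0,0]},{"xyz":[0,0,-0.02],"turn":[0,0,0]},{"xyz":[0,0,-0.01],"turn":[0,0,0]},{"xyz":[0,0,0],"turn":[0,0,0]},{"xyz":[0,0,0],"turn":[0,0,0]}]}}

```text
clock: 2.95
eef_pos: [440.5, -96.8, 72.2]
eef_rot: [3.141, -0.001, 0.409]
wrist_force: [0.3, -0.1, -0.4]
finger_gap: 93.9
```

>>> {"api": "arm_command", "payload": {"deltas": [{"xyz":[0,0,0],"turn":[0,0,0]},{"xyz":[0,0,0],"turn":[0,0,0]},{"xyz":[0,0,0],"turn":[0,0,0]},{"xyz":[0,0,0],"turn":[0,0,0]},{"xyz":[0,0,0],"turn":[0,0,0]},{"xyz":[0,0,0],"turn":[0,0,0]},{"xyz":[0,0,0],"turn":[0,0,0]},{"xyz":[0,0,0],"turn":[0,0,0]}], "gripper": 1, "force": 20}}

```text
clock: 3.95
eef_pos: [440.1, -96.5, 71.4]
eef_rot: [-3.142, 0.0, 0.41]
wrist_force: [0.3, -0.7, -0.7]
finger_gap: 40.5
```

Gripped at 40.5 mm. Lifting, then moving over the hole.

>>> {"api": "arm_command", "payload": {"deltas": [{"xyz":[0,0,0.015],"turn":[0,0,0]},{"xyz":[0,0,0.025],"turn":[0,0,0]},{"xyz":[0,0,0.025],"turn":[0,0,0]},{"xyz":[0,0,0.02],"turn":[0,0,0]},{"xyz":[0.008,0.025,0],"turn":[0,0,0]},{"xyz":[0.012,0.035,0],"turn":[0,0,0]},{"xyz":[0.012,0.035,0],"turn":[0,0,0]},{"xyz":[0.012,0.035,0],"turn":[0,0,0]},{"xyz":[0.012,0.035,0],"turn":[0,0,0]},{"xyz":[0.008,0.025,0],"turn":[0,0,0]},{"xyz":[0.003,0.0115,0],"turn":[0,0,0]},{"xyz":[0,0,0],"turn":[0,0,0]}]}}

```text
clock: 5.45
eef_pos: [507.1, 105.1, 156.8]
eef_rot: [3.141, -0.0, 0.411]
wrist_force: [0.3, 0.4, -1.5]
finger_gap: 40.6
```

```bash
python3 - <<'E'
from cell import *
from h import *
s=read_state();w=camera("wrist");print(s["clock"],s["eef_pos"],s["eef_rot"],s["finger_gap"],s["wrist_force"])
t=camera("top");sc=camera("scene")
a=np.linspace(0,2*np.pi,60)
x,y,z=s["eef_pos"]
circ=lambda x,y,z,r:[[x+r*np.cos(k),y+r*np.sin(k),z] for k in a]
def dr(im,p,col,off=(0,0),f=1):cv2.polylines(im,[((p-off+.5)*f-.5).round().astype(int)],True,col,1)
im=w["color"][:,:,::-1].copy()
b=cv2.resize(sc["color"][110:260,200:390,::-1],None,fx=4,fy=4,interpolation=cv2.INTER_CUBIC)
for pts,col in((circ(506.8,105.1,50,27),(0,255,0)),(circ(506.8,105.1,50,31),(0,255,255)),(circ(x,y,z+34,20.5),(0,0,255)),(circ(x,y,z-71,20.5),(0,0,255))):
    dr(im,wproj(w,s,pts),col);dr(b,proj(sc,pts),col,(200,110),4)
cv2.imwrite("pics/w3.png",im);cv2.imwrite("pics/s3.png",b)
E
```

```text
5.45 [507.05480188 105.11737275 156.79398173] [ 3.14147162e+00 -1.08792468e-04  4.10562223e-01] 40.58328190107392 [ 0.31776865  0.42282895 -1.46865735]
```

View pics/w3.png

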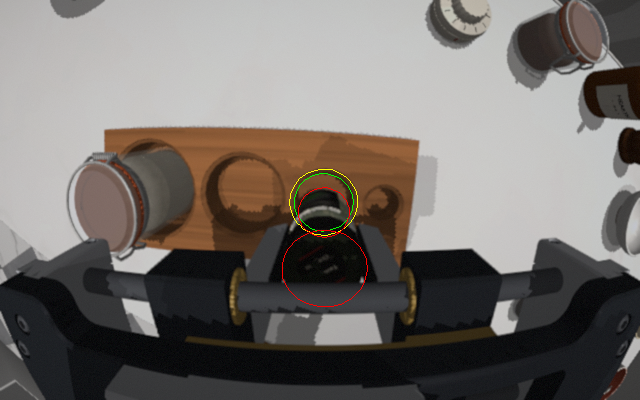

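View pics/s3.png

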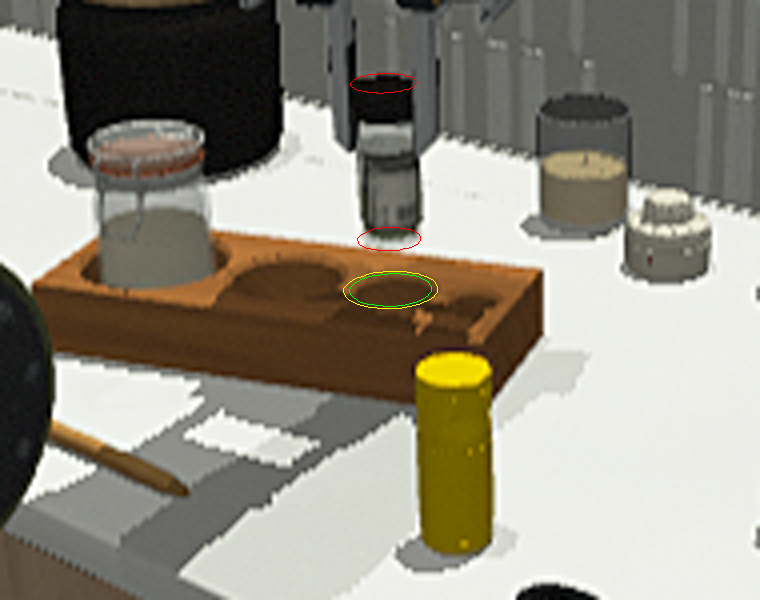

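The jar hangs upright over the hole: its outline matches the red circles, and the green circle sits on the hole at (323,202) in the wrist view. Lowering in two stages and watching the force.

>>> {"api": "arm_command", "payload": {"deltas": [{"xyz":[0,0,-0.015],"turn":[0,0,0]},{"xyz":[0,0,-0.015],"turn":[0,0,0]},{"xyz":[0,0,-0.01],"turn":[0,0,0]},{"xyz":[0,0,-0.008],"turn":[0,0,0]},{"xyz":[0,0,-0.007],"turn":[0,0,0]},{"xyz":[0,0,0],"turn":[0,0,0]}]}}

```text
clock: 6.35
eef_pos: [507.0, 105.1, 101.0]
eef_rot: [-3.141, 0.001, 0.41]
wrist_force: [0.3, -0.3, -0.8]
finger_gap: 40.6
```

>>> {"api": "arm_command", "payload": {"deltas": [{"xyz":[0,0,-0.007],"turn":[0,0,0]},{"xyz":[0,0,-0.006],"turn":[0,0,0]},{"xyz":[0,0,-0.004],"turn":[0,0,0]},{"xyz":[0,0,-0.003],"turn":[0,0,0]},{"xyz":[0,0,0],"turn":[0,0,0]},{"xyz":[0,0,0],"turn":[0,0,0]}]}}

```text
clock: 7.1
eef_pos: [507.2, 105.1, 81.6]
eef_rot: [3.141, -0.0, 0.41]
wrist_force: [0.1, 0.1, -0.8]
finger_gap: 40.5
```

```bash
python3 - <<'E'
from cell import *
from h import *
s=read_state();w=camera("wrist");sc=camera("scene");print(s["eef_pos"],s["wrist_force"],s["moment"])
b=cv2.resize(sc["color"][110:260,200:390,::-1],None,fx=4,fy=4,interpolation=cv2.INTER_CUBIC);cv2.imwrite("pics/s4.png",b)
E
```

```text
[507.1984107  105.0678892   81.58702776] [ 0.1104278   0.05857619 -0.84306168] [-0.01673041 -0.00450351  0.02532118]
```

View pics/s4.png

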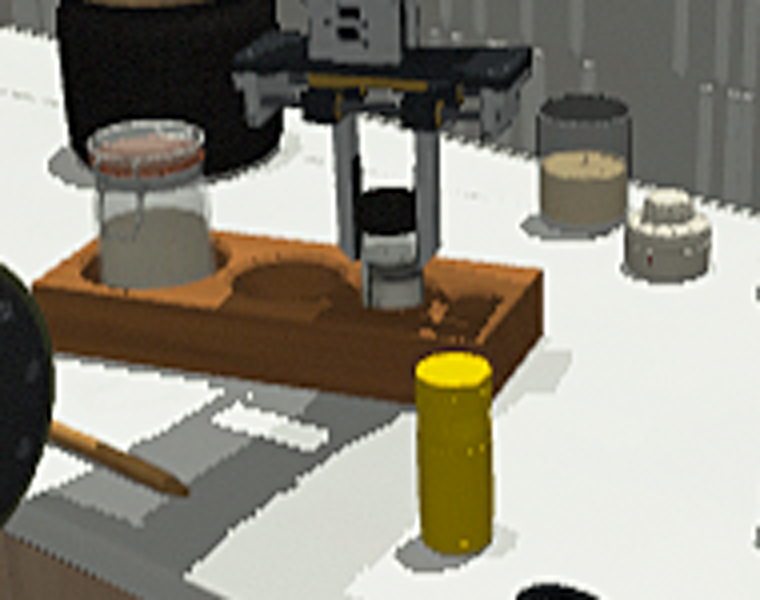

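The jar is inside the 54 mm hole, with no side force and about 2 mm to go. Lowering 1.5 mm and releasing.

>>> {"api": "arm_command", "payload": {"deltas": [{"xyz":[0,0,-0.0015],"turn":[0,0,0]},{"xyz":[0,0,0],"turn":[0,0,0]},{"xyz":[0,0,0],"turn":[0,0,0]}]}}

```text
clock: 7.58
eef_pos: [507.1, 105.1, 80.0]
eef_rot: [-3.142, 0.0, 0.41]
wrist_force: [0.9, -0.2, -0.6]
finger_gap: 40.8
```

>>> {"api": "arm_command", "payload": {"deltas": [{"xyz":[0,0,0],"turn":[0,0,0]},{"xyz":[0,0,0],"turn":[0,0,0]},{"xyz":[0,0,0],"turn":[0,0,0]},{"xyz":[0,0,0],"turn":[0,0,0]},{"xyz":[0,0,0],"turn":[0,0,0]},{"xyz":[0,0,0],"turn":[0,0,0]},{"xyz":[0,0,0],"turn":[0,0,0]},{"xyz":[0,0,0],"turn":[0,0,0]}], "gripper": 0}}

```text
clock: 8.57
eef_pos: [507.1, 105.1, 80.0]
eef_rot: [-3.142, -0.0, 0.41]
wrist_force: [-1.0, -0.7, -0.4]
finger_gap: 93.9
```

>>> {"api": "arm_command", "payload": {"deltas": [{"xyz":[0,0,0.01],"turn":[0,0,0]},{"xyz":[0,0,0.02],"turn":[0,0,0]},{"xyz":[0,0,0.03],"turn":[0,0,0]},{"xyz":[0,0,0.03],"turn":[0,0,0]},{"xyz":[0,0,0.03],"turn":[0,0,0]},{"xyz":[0,0,0.02],"turn":[0,0,0]},{"xyz":[0,0,0],"turn":[0,0,0]}]}}

```text
clock: 9.45
eef_pos: [507.6, 105.1, 221.6]
eef_rot: [3.141, -0.003, 0.41]
wrist_force: [0.3, 0.4, -1.0]
finger_gap: 94.0
```

```bash
python3 - <<'E'
from cell import *
from h import *
s=read_state();w=camera("wrist");sc=camera("scene");print(s["clock"],s["eef_pos"],s["wrist_force"],s["finger_gap"])
a=np.linspace(0,2*np.pi,60);b=cv2.resize(sc["color"][110:290,200:490,::-1],None,fx=2.7,fy=2.7,interpolation=cv2.INTER_CUBIC)
im=w["color"][:,:,::-1].copy()
pts=[[507+20.5*np.cos(k),105+20.5*np.sin(k),113] for k in a]
cv2.polylines(b,[((proj(sc,pts)-(200,110)+.5)*2.7-.5).round().astype(int)],True,(0,0,255),1)
cv2.polylines(im,[wproj(w,s,pts).round().astype(int)],True,(0,0,255),1)
cv2.imwrite("pics/s5.png",b);cv2.imwrite("pics/w5.png",im)
E
```

```text
9.45 [507.60254261 105.12002982 221.63630796] [ 0.30925269  0.4466249  -0.99283387] 93.9531585516123
```

View pics/s5.png

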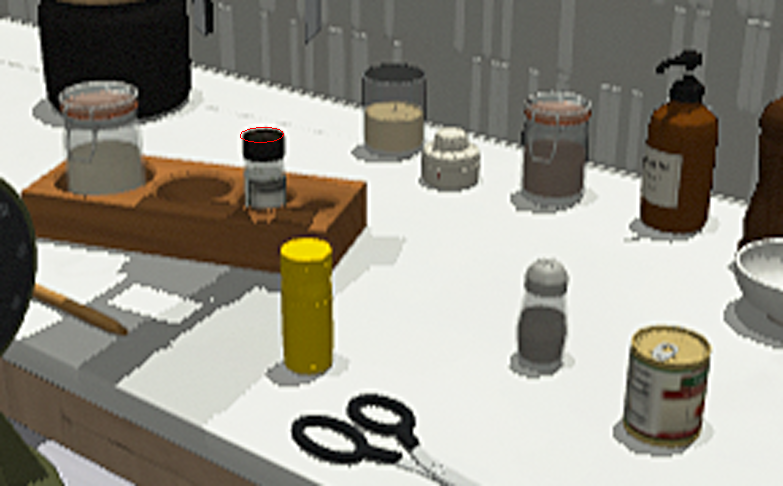

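View pics/w5.png

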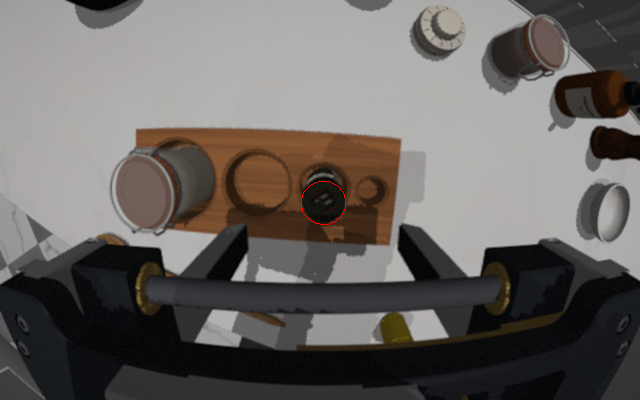

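The jar stands upright in the 54 mm hole. Its cap is at (323,202) in the wrist view and matches the outline expected at 113 mm. The salt and tin are upright and unmoved, and the gripper is clear. Handing in.

```bash
python3 -c "
from cell import *
print(sign_off())"
```

```text
the job is handed in; nothing more can be done
None
```

The black-capped spice jar is in the block's 54 mm hole, cap up. That is the smallest hole that takes its 41 mm body, since the next one down is 32 mm. I gripped it near the cap, carried it over, released it about 1 mm above the hole's bottom and backed the gripper off. The job was handed in just after 9.5 s of the 32 s allowed.

- **Jar:** In the last scene and wrist pictures it stands upright. Its cap rim matches the outline predicted for a jar resting on the hole's bottom, with its top at 113 mm.
- **Surroundings:** The salt shaker, the tin and the yellow look-alike still stand upright, and I saw no sign they had moved.
- **Forces:** Every wrist force reading stayed under 2 N.
- **Disagreements and refusals:** The first jar measurements from the two fixed cameras differed by about 2–3 mm, and the wrist view settled it before the grasp. One move call was refused before any motion, because it left out the "turn" values.

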